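# Offer up the block heel over the cemented seat

### The arm

A 6-joint arm with a two-finger parallel gripper is mounted at the origin on the work surface. World frame = base frame: x ahead of the robot, y to its left, z up, the work surface at z = 0. Lengths are in mm, angles in degrees, forces in N, time in s.
With the tool pointing down it reaches from about 300 to 850 mm from the base axis. Payload 4.2 kg.
Tool frame: the origin (TCP) lies midway between the tips of the shut fingers; the grasp point (between the pads) lies 19 mm behind it; z points along the fingers, y is the line along which they close (so a half turn about z gives the same grasp; the last joint's range is limited). The gripper opens to 91 mm and grips with 3 to 60 N. Pads are 32 mm wide; open, the fingers measure 118 mm over their backs; the gripper's body (76 mm by 178 mm) begins 60 mm behind the grasp point.
Start: joints at [-73.224, 18.312, 89.639, -0, 72.044, -1.146], TCP at [176.945, -547.114, 213.976] pointing down, gripper open.
Joint ranges: [-177.97, 177.97], [-48.28, 115.42], [12.27, 149.76], [-77.06, 257.06], [2.81, 150.46], [-146.56, 146.56]. Speed limits (degrees/s): [147.25, 147.25, 180, 180, 180, 180].

### API

Orientations are given as [roll, pitch, yaw] about the fixed x, y, z axes, in that order (R = Rz(yaw) Ry(pitch) Rx(roll)).
In Python, from workcell import env gives the robot as it stands.
- The arm moves only by the tool hand_motion, called after "Request:" as name(argument=value, ...) on one line, values as JSON. Schema: {"type":"object","properties":{"offsets":{"type":"array","items":{"type":"array","items":{"type":"number"},"minItems":6,"maxItems":6},"minItems":1,"maxItems":8},"aperture":{"type":"number"},"squeeze":{"type":"number"},"only":{"type":"string"},"quiet":{"type":"boolean"},"lines":{"type":"string"}},"required":["offsets"],"additionalProperties":false}. offsets is a list of rows, 1 to 8 of them, each of 6 numbers: dx, dy, dz in mm, then a rotation vector rx, ry, rz in degrees; each row shifts and turns the commanded pose from where the row before left it, along the tool's axes as they then stand; what a row does not reach is not made up. A row lasts 1/10 s, in which the tool goes at most 50 mm and 8.59 degrees, less where a joint would pass 70% of its speed; a pose out of reach is approached as far as the arm can. aperture is the finger opening in mm, set as the call begins (left out keeps the last). The fingers move at their own pace and stop on an object; squeeze is the grip in N (left out, the last holds). Time passes only in rows, so rows that do not move let the fingers close. The tool returns the time, the measured TCP pose, the force, the opening and the grip force at its end. only (a regular expression) keeps the lines of the reply that match it, lines (a string "A,B") keeps lines A to B, and quiet returns only ok. Input that does not fit is refused with a message, and nothing moves.
- env.state(): the state, without advancing time (a new reading comes with each control period).
- env.grab_frame(name): name is "scene" or "top" or "wrist"; returns the picture (384x512x3 uint8, blue, green, red); there is no depth.
- env.camera_model(name): a dict with "fx", "fy", "cx", "cy" (pixels), "T" (4x4, takes a point from camera to world coordinates). Camera axes: x right, y up, looking along -z (the intrinsics and any distortion apply to the point x, -y, -z); pixel columns grow to the right and rows downward; lengths in mm; the calibration is good to about 2 mm. The wrist camera is an equidistant fisheye: a pixel r from the principal point sees the ray r / f radians off the axis. A picture is of the moment at which its call begins: read the wrist's pose just before it. camera_model takes no time and is no camera call; for the wrist camera it gives the pose at the moment of the call.
- env.job_done(): hands the job in; it is judged then, once.
The state is a dict: "time_s": time; "qpos": joint angles; "qvel": joint speeds; "effort": joint torques, N m; "ee_pos": TCP position; "ee_rot": TCP orientation; "force": force on the tool from outside, world axes, zero at the start; "torque": the same for the moment, N m; "gripper_width": finger opening in mm; "gripper_force": force on a finger pad.
Only numpy, scipy, OpenCV 4.12 (cv2) and the standard library are available. Lean on these libraries where they do the work, as an engineer would, in place of code of your own. Each camera call takes 0.05 s, during which the arm holds its last target. There are 200 camera calls.

### The job

The heel seat of the upside-down shoe has been brushed with contact cement, which grabs at the first touch. Pick up the taller of the two block heels, lift it over the tool rack, and stop with it held level about a centimetre above the bare heel seat, rounded back over the rounded back and flat front edge over the front edge of the seat, so that the shoemaker can check the fit; finish while still holding it there, nothing put down or let go. The heel must never touch the shoe, keep the arm off the shoe and the rack, and leave the low heel, the jars and the hammer where they are.

Things in the scene. Friction and masses are not known exactly. Their poses are not given: they have to be found in the camera images.
- heel_tall: The taller of two loose D-shaped block heels, stacked tan leather, black rubber top: 58 mm long (x), 48 wide (y), 45 tall, about 90 to 180 g. Stands shoe side down, the way up it goes on. Origin: centre of underside; z up, +x to the flat front (x = +29 mm), round back at -29 mm. Sides flat and upright from x = -7 mm to the front: grip across y, best 8 mm ahead of the origin.
- heel_back (a point): Middle of the tall heel's rounded back edge, on its underside.
- heel_breast (a point): Middle of the tall heel's flat front edge, on its underside.
- heel_low: The other block heel: the same outline and look, only 23 mm tall. Origin and axes as for the tall heel. To be left alone; it and the tall heel may swap places.
- shoe: Brown shoe fixed sole up on a steel jack (round foot, 110 mm). Origin: on the bench under the middle of the heel seat; +x to the toe (219 mm away), z up. The seat is level, 150 mm above the bench; the tan sole begins 34 mm ahead of its middle, 3 mm higher, and rises to 186 mm above the bench 150 mm ahead, 90 mm wide there. The shoe reaches 36 mm behind the seat's middle.
- seat (a point): Middle of the heel seat, on its surface: a D-shaped patch of bare cork, 58 mm long and 48 mm wide, the same outline as the heel; axes as for the shoe (+x to the toe).
- seat_back (a point): Middle of the seat's rounded back edge, on its surface, 29 mm behind the seat's middle.
- seat_breast (a point): Middle of the seat's straight front edge, on its surface, 29 mm ahead of the seat's middle.
- tool_rack: Fixed wooden tool block with eight upright wooden tool handles, standing between the heels and the shoe: 340 mm long (x), 52 mm wide (y), block 60 mm high, tallest handles 160 mm above the bench. Origin: centre of its underside.
- jar_a: Loose glass jar with a steel lid, 66 mm across, 78 mm tall, left of the other jar (+y). Origin: centre of its underside.
- jar_b: Loose glass jar like the other, on the -y side.
- hammer: Loose hammer lying on the bench to the right of the heels, handle along its x, about 260 mm long.

How it is judged (in metres and radians):
On the way:
1. the tall heel passes over the tool rack, above its handles (z of heel_tall in the frame of tool_rack above 0.15 m and y of heel_tall in the frame of tool_rack between -0.06 and 0.06 m and x of heel_tall in the frame of tool_rack between -0.19 and 0.19 m), for 0.02 s.
At the end, for the whole second after the job is handed in: The tall heel is held still in the gripper, its back and front edges each within 6 mm sideways of the seat's back and front edges, both 3 to 18 mm above the seat, tilted less than 0.12 rad, touching only the fingers (horizontal distance between heel_back and seat_back below 0.006 m and horizontal distance between heel_breast and seat_breast below 0.006 m and z of heel_back in the frame of seat between 0.003 and 0.018 m and z of heel_breast in the frame of seat between 0.003 and 0.018 m and angle between heel_tall's own z axis and vertical below 0.12 rad and linear speed of heel_tall below 0.02 m/s and contact force between heel_tall and the fingers above 1 N and contact force between heel_tall and shoe below 0.1 N); the arm keeps its last pose, push and grip.
It fails at once if the heel touches the cemented shoe (contact force between heel_tall and shoe above 0.3 N).
It fails at once if the arm touches the shoe (contact force between the arm and shoe above 1 N).
It fails at once if the fingers touch the shoe (contact force between the fingers and shoe above 1 N).
It fails at once if the tool rack is bumped (contact force between any of the arm, the fingers, heel_tall and tool_rack above 2 N).
It fails at once if the low heel, a jar or the hammer is moved (distance of any of heel_low, jar_a, jar_b, hammer from where it was at the start of the episode above 0.02 m).
It also fails if it takes over 38 s, if anything falls off the work surface, if the arm or the gripper's body presses on something with over 40 N, if the wrist force passes 120 N, or if a joint passes its speed limit or range.

## Working session

There is one attempt and no reset: what is moved stays moved. The work goes in short steps, Python scripts to look and compute and a tool call to move; the robot and the scene stay as the last step left them, time stands still between calls to the robot, and variables do not carry over. Pictures are saved under pics/ and viewed, at most 10 in all, crops included, and the job is handed in when it is done.

```bash
ls; mkdir -p pics; python3 - <<'E'
from workcell import env
import cv2
for n in ("scene","top"):
    cv2.imwrite(f"pics/{n}0.png",cv2.resize(env.grab_frame(n),(800,600),interpolation=cv2.INTER_CUBIC))
    m=env.camera_model(n);print(n,{k:(v.round(3).tolist() if hasattr(v,'round') and k=='T' else v) for k,v in m.items()})
s=env.state();print(s["time_s"],s["ee_pos"],s["ee_rot"])
E
```

```text
pics
workcell.py
scene {'fx': 367.04203237521756, 'fy': 367.04203237521756, 'cx': 254.85167851640193, 'cy': 193.05167718726565, 'T': [[-0.797, -0.387, 0.464, 1063.136], [0.604, -0.5, 0.621, 490.833], [-0.008, 0.775, 0.632, 771.968], [0.0, 0.0, 0.0, 1.0]]}
top {'fx': 351.11178798190235, 'fy': 351.11178798190235, 'cx': 255.9490117529348, 'cy': 190.19358922866897, 'T': [[-0.005, 0.996, -0.084, 496.569], [-1.0, -0.004, 0.002, -147.613], [0.002, 0.084, 0.996, 1234.596], [0.0, 0.0, 0.0, 1.0]]}
0.1 [ 176.8287784  -546.67487542  213.22658697] [-1.79913359e+02 -8.88470261e-05  1.79243599e+01]
```

View pics/scene0.png

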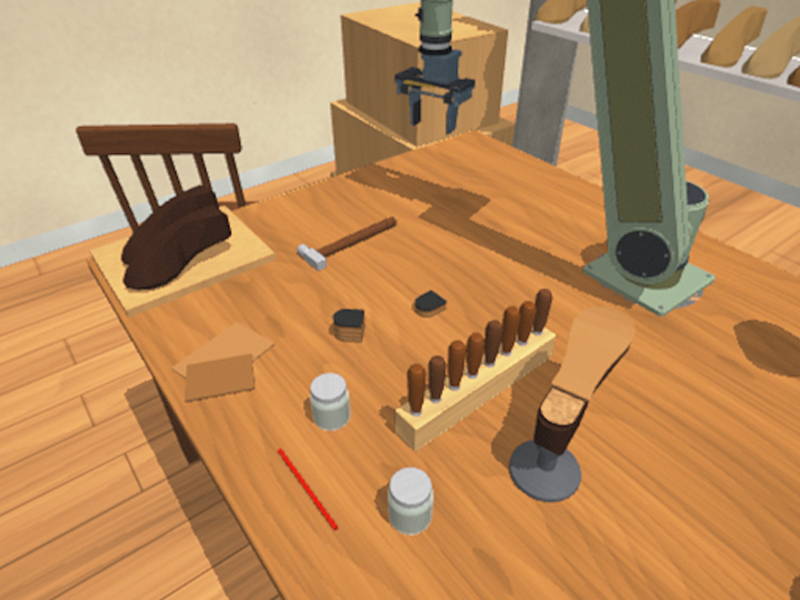

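View pics/top0.png

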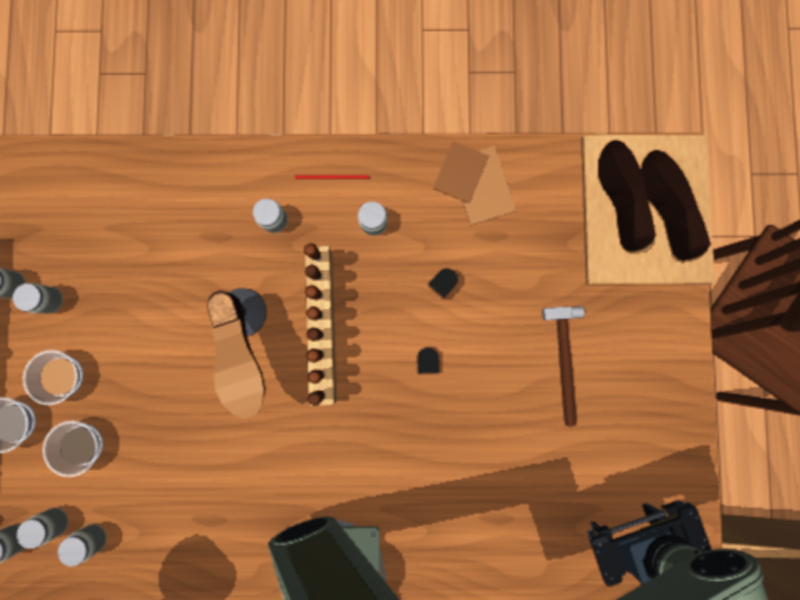

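The scene picture shows two heels at (349,324) and (430,303); the left one, at (445,283) in the top view, looks taller. The seat is at (560,408) in the scene view and (224,310) in the top view. Next I enlarge these areas.

```bash
cat > h.py <<'E'
from workcell import env
import cv2,numpy as np
def crop(img,c,r,w,h,k):
    x0,y0=int(c-w/2),int(r-h/2)
    o=cv2.resize(img[y0:y0+h,x0:x0+w],None,fx=k,fy=k,interpolation=cv2.INTER_CUBIC)
    for i in range(0,w,10):
        cv2.putText(o,str(x0+i),(i*k,8),0,.3,(0,255,0),1);cv2.line(o,(i*k,10),(i*k,14),(0,255,0),1)
    for i in range(0,h,10):
        cv2.putText(o,str(y0+i),(0,i*k+4),0,.3,(0,255,0),1)
    return o
def ray(m,u,v,z):
    # pixel index coords -> world at height z
    d=m["T"][:3,:3]@np.array([(u-m["cx"])/m["fx"],-(v-m["cy"])/m["fy"],-1]);o=m["T"][:3,3]
    return o+d*(z-o[2])/d[2]
def proj(m,p):
    q=np.linalg.inv(m["T"])@np.r_[p,1];return np.array([m["cx"]+m["fx"]*q[0]/-q[2],m["cy"]-m["fy"]*q[1]/-q[2]])
E
python3 - <<'E'
from h import *
t=env.grab_frame("top");s=env.grab_frame("scene")
np.savez("f.npz",t=t,s=s)
a=np.hstack([crop(t,285,181,40,30,10),crop(s,222,207,40,30,10)])
b=np.hstack([crop(t,148,203,40,30,10),crop(s,360,260,40,30,10)])
cv2.imwrite("pics/c1.png",np.vstack([a,b]))
E
```

```text
(no output)
```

View pics/c1.png

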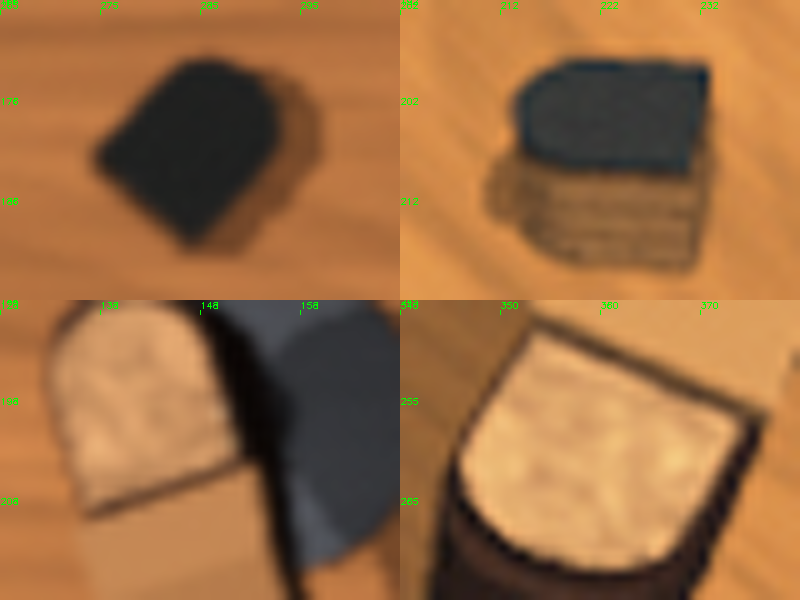

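```bash
cat >> h.py <<'E'
from scipy.optimize import least_squares
def outline():
    a=np.linspace(np.pi/2,3*np.pi/2,60)
    p=np.c_[-7+22*np.cos(a),24*np.sin(a)]
    L=lambda A,B,n:np.linspace(A,B,n)
    return np.vstack([p,L((-7,-24),(29,-24),40),L((29,-24),(29,24),50),L((29,24),(-7,24),40)])
O=outline()
def fit(obs,z,x0,free=("xyt")):
    # obs: list of (model, Nx2 pts)
    def res(q):
        c,s=np.cos(q[2]),np.sin(q[2]);W=np.c_[O@np.array([[c,s],[-s,c]])+q[:2],np.full(len(O),z if len(q)<4 else q[3])]
        r=[]
        for m,P in obs:
            Q=np.array([proj(m,w) for w in W])
            D=Q[None]-np.asarray(P)[:,None];k=(D**2).sum(2).argmin(1)
            r.append(D[range(len(k)),k].ravel())
        return np.concatenate(r)
    f=least_squares(res,x0,diff_step=1e-4,x_scale=np.array([1,1,.02,1][:len(x0)]));return f.x,np.sqrt((f.fun**2).mean())
E
cat > pts.py <<'E'
from h import *
mt,ms=env.camera_model("top"),env.camera_model("scene")
g=lambda L,ox,oy:np.array(L)/10+[ox,oy]-.45
HT=g([(93,158),(140,110),(180,70),(207,58),(240,62),(270,90),(281,125),(262,170),(230,210),(195,247),(145,203)],265,166)
HS=g([(310,65),(250,64),(180,60),(140,75),(117,100),(125,140),(150,162),(200,168),(292,172),(303,110)],202,192)
ST=g([(88,215),(60,150),(50,100),(55,50),(80,20),(110,0),(160,5),(190,25),(210,60),(228,110),(243,152),(165,185)],128,188)
SS=g([(138,32),(90,100),(62,150),(75,205),(115,240),(160,262),(210,270),(265,255),(300,210),(325,160),(345,120),(240,75)],340,245)
E
python3 - <<'E'
from pts import *
def rep(n,T,S,z,t0):
    p0=ray(mt,*T.mean(0),z)
    for o,l in (([(mt,T)],"top"),([(ms,S)],"scene"),([(mt,T),(ms,S)],"both")):
        q,r=fit(o,z,[p0[0],p0[1],t0]);print(n,l,q[:2].round(1),np.degrees(q[2]).round(1),"rms px",r.round(2))
    q,r=fit([(mt,T),(ms,S)],z,[p0[0],p0[1],t0,z]);print(n,"free z",q.round(2),r.round(2))
rep("heel",HT,HS,45,np.radians(135-0))
rep("seat",ST,SS,150,np.radians(200))
print("rack ends",ray(mt,318*.64,245*.64,60),ray(mt,320*.64,405*.64,60), "low",ray(mt,428*.64,360*.64,23),"jar",ray(mt,372*.64,215*.64,78))
E
```

```text
heel top [ 633.  -248.2] 137.2 rms px 0.21
heel scene [ 635.5 -246.1] 136.1 rms px 0.17
heel both [ 634.1 -247.1] 136.8 rms px 0.3
heel free z [ 633.64 -248.54    2.4    42.1 ] 0.19
seat top [568.7 206.2] 200.7 rms px 0.33
seat scene [569.5 204.8] 199.6 rms px 0.3
seat both [569.1 205.2] 199.9 rms px 0.35
seat free z [569.68 205.38   3.49 151.37] 0.34
rack ends [709.83097265  27.02309043  60.        ] [367.75202257  20.05494959  60.        ] low [ 460.10647067 -210.94766554   23.        ] jar [771.10241395 -90.80560525  78.        ]
```

The tall heel is at about (634,-247), yaw 137°, and the seat at about (569,205), yaw 200°; both fits agree to about 0.3 px. I'm moving over the heel at height with the gripper open.

```bash
cat > go.py <<'E'
import sys
from h import *
from scipy.spatial.transform import Rotation as R
def need(x,y,z,yaw):
    s=env.state();A=R.from_euler("xyz",s["ee_rot"],degrees=True);B=R.from_euler("xyz",[180,0,yaw],degrees=True)
    print("t",round(s["time_s"],2),"pos",np.round(s["ee_pos"],1),np.round(s["ee_rot"],2),"shift",(A.inv().apply(np.array([x,y,z])-s["ee_pos"])).round(1),"rot",np.degrees((A.inv()*B).as_rotvec()).round(2),"q",np.round(s["qpos"],0),"grip",round(float(s["gripper_width"]),1),"F",np.round(s["force"],1))
if __name__=="__main__": need(*map(float,sys.argv[1:5]))
E
```

Request:
hand_motion(offsets=[[40, -11.6, 0, 0, 0, 0], [40, -11.6, 0, 0, 0, 0], [40, -11.6, 0, 0, 0, 0], [40, -11.6, 0, 0, 0, 0], [40, -11.6, 0, 0, 0, 0], [40, -11.6, 0, 0, 0, 0], [40, -11.6, 0, 0, 0, 0], [40, -11.6, 0, 0, 0, 0]], aperture=91)

```text
time_s: 1.0
ee_pos: [454.0, -359.1, 213.9]
ee_rot: [-180.0, 0.0, 17.9]
force: [0.2, -0.1, 1.2]
gripper_width: 90.9
gripper_force: 0.0
```

Request:
hand_motion(offsets=[[40, -11.6, 0, 0, 0, 0], [40, -11.6, 0, 0, 0, 0], [40, -11.6, 0, 0, 0, 0], [40, -11.6, 0, 0, 0, 0], [40, -11.6, 0, 0, 0, 0], [0, 0, 0, 0, 0, 8], [0, 0, 0, 0, 0, 8]])

```text
time_s: 1.7
ee_pos: [626.3, -242.3, 213.0]
ee_rot: [-180.0, 0.1, 1.7]
force: [0.2, 0.4, 0.0]
gripper_width: 90.8
gripper_force: 0.0
```

Request:
hand_motion(offsets=[[0, 0, 0, 0, 0, 8], [0, 0, 0, 0, 0, 8], [0, 0, 0, 0, 0, 8], [0, 0, 0, 0, 0, 8], [0, 0, 0, 0, 0, 8], [0, 0, 0, 0, 0, 5], [0, 0, 0, 0, 0, 0], [0, 0, 0, 0, 0, 0]])

```text
time_s: 2.5
ee_pos: [625.2, -243.6, 213.7]
ee_rot: [180.0, 0.0, -43.0]
force: [0.2, 0.3, -0.0]
gripper_width: 91.4
gripper_force: 0.0
```

```bash
python3 go.py 628.3 -241.6 150 -43.2
```

```text
t 2.5 pos [ 625.2 -243.6  213.7] [ 1.7999e+02  2.0000e-02 -4.2970e+01] shift [ 0.9 -3.5 63.7] rot [0.01 0.02 0.23] q [-22.  27.  76.  -0.  77. 111.] grip 91.4 F [ 0.2  0.3 -0. ]
```

Request:
hand_motion(offsets=[[1, -3.5, 30, 0, 0, 0], [0, 0, 33, 0, 0, 0.2], [0, 0, 0, 0, 0, 0], [0, 0, 0, 0, 0, 0]])

```text
time_s: 2.9
ee_pos: [628.5, -241.8, 151.0]
ee_rot: [180.0, 0.0, -43.2]
force: [0.1, 0.2, 0.0]
gripper_width: 91.1
gripper_force: 0.0
```

```bash
python3 - <<'E'
from h import *
s=env.state();m=env.camera_model("wrist");w=env.grab_frame("wrist")
np.savez("w.npz",w=w,T=m["T"],k=[m[k] for k in("fx","fy","cx","cy")])
print(s["ee_pos"],m)
cv2.imwrite("pics/w1.png",cv2.resize(w,(800,600),interpolation=cv2.INTER_CUBIC))
E
```

```text
[ 628.47511866 -241.77897533  151.04310673] {'fx': 297.3186396354542, 'fy': 297.3186396354542, 'cx': 254.7493359291479, 'cy': 190.88636540179675, 'T': array([[-6.85215377e-01,  7.04184909e-01,  1.86020163e-01,
         6.81009238e+02],
       [-7.28340085e-01, -6.62762901e-01, -1.73971426e-01,
        -2.90291490e+02],
       [ 7.79210246e-04, -2.54693838e-01,  9.67021428e-01,
         3.21295590e+02],
       [ 0.00000000e+00,  0.00000000e+00,  0.00000000e+00,
         1.00000000e+00]])}
```

View pics/w1.png

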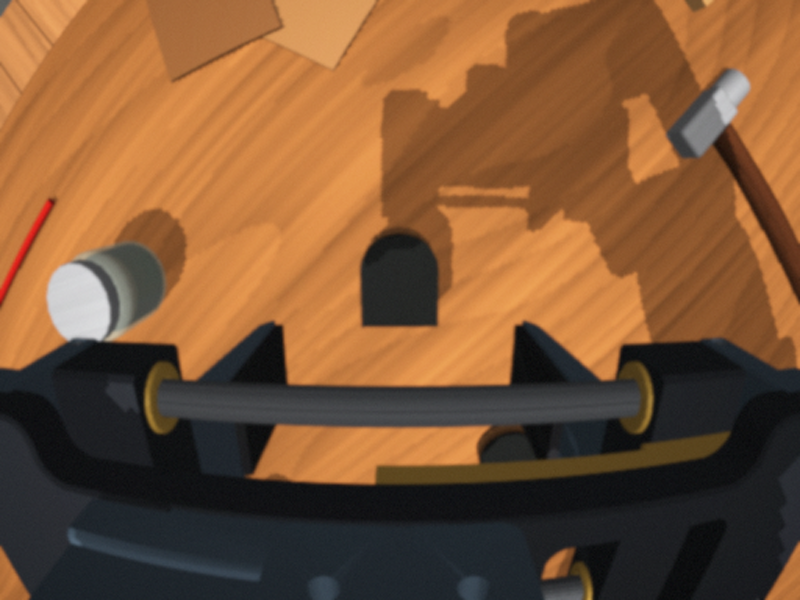

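The wrist view shows the heel square between the fingers: its front edge runs (361,326) to (437,326), and the fingers are centred at about 398. I'm descending and gripping.

Request:
hand_motion(offsets=[[0, 0, 35, 0, 0, 0], [0, 0, 35, 0, 0, 0], [0, 0, 35, 0, 0, 0], [0, 0, 25, 0, 0, 0], [0, 0, 10, 0, 0, 0], [0, 0, 0, 0, 0, 0], [0, 0, 0, 0, 0, 0]])

```text
time_s: 3.65
ee_pos: [630.1, -242.4, 13.2]
ee_rot: [-179.9, -0.2, -43.3]
force: [-0.3, 0.1, 0.2]
gripper_width: 91.1
gripper_force: 0.0
```

Request:
hand_motion(offsets=[[0, 0, 0, 0, 0, 0], [0, 0, 0, 0, 0, 0], [0, 0, 0, 0, 0, 0], [0, 0, 0, 0, 0, 0], [0, 0, 0, 0, 0, 0], [0, 0, 0, 0, 0, 0], [0, 0, 0, 0, 0, 0], [0, 0, 0, 0, 0, 0]], aperture=30, squeeze=30)

```text
time_s: 4.45
ee_pos: [628.4, -241.8, 11.0]
ee_rot: [180.0, 0.0, -43.3]
force: [-0.6, 0.5, 0.8]
gripper_width: 47.8
gripper_force: 30.0
```

Request:
hand_motion(offsets=[[0, 0, 0, 0, 0, 0], [0, 0, 0, 0, 0, 0], [0, 0, 0, 0, 0, 0], [0, 0, 0, 0, 0, 0]])

```text
time_s: 4.85
ee_pos: [628.4, -241.8, 11.0]
ee_rot: [180.0, -0.0, -43.3]
force: [-0.3, 0.6, 1.6]
gripper_width: 47.9
gripper_force: 30.0
```

```bash
python3 go.py 628.3 -241.6 10 -43.2
```

```text
t 4.85 pos [ 628.4 -241.8   11. ] [179.99  -0.   -43.28] shift [-0.2 -0.1  1. ] rot [ 0.01 -0.   -0.08] q [-22.  37.  90.  -0.  53. 111.] grip 47.9 F [-0.3  0.6  1.6]
```

Gripped at 47.9 mm with 30 N. Next I lift it and turn it.

Request:
hand_motion(offsets=[[0, 0, -15, 0, 0, 0], [0, 0, -35, 0, 0, 0], [0, 0, -40, 0, 0, 0], [0, 0, -40, 0, 0, 0], [0, 0, -40, 0, 0, 0], [0, 0, -40, 0, 0, 0], [0, 0, -35, 0, 0, 0], [0, 0, -5, 0, 0, 0]])

```text
time_s: 5.65
ee_pos: [630.4, -242.4, 267.8]
ee_rot: [-179.8, -0.6, -43.3]
force: [-0.3, -0.0, 0.5]
gripper_width: 47.8
gripper_force: 30.0
```

Request:
hand_motion(offsets=[[0, 0, 0, 0, 0, -8], [0, 0, 0, 0, 0, -8], [0, 0, 0, 0, 0, -8], [0, 0, 0, 0, 0, -8], [0, 0, 0, 0, 0, -8], [0, 0, 0, 0, 0, -8], [0, 0, 0, 0, 0, -8], [0, 0, 0, 0, 0, -7]])

```text
time_s: 6.45
ee_pos: [627.9, -241.5, 260.0]
ee_rot: [-179.9, 0.1, 20.0]
force: [0.6, 0.2, -0.5]
gripper_width: 48.1
gripper_force: 30.0
```

Request:
hand_motion(offsets=[[0, 0, 0, 0, 0, 0], [0, 0, 0, 0, 0, 0], [0, 0, 0, 0, 0, 0]])

```text
time_s: 6.75
ee_pos: [628.3, -241.7, 260.6]
ee_rot: [-180.0, 0.0, 19.6]
force: [0.2, -0.0, -1.4]
gripper_width: 48.0
gripper_force: 30.0
```

```bash
python3 go.py 561.6 202.5 261 19.9
```

```text
t 6.75 pos [ 628.3 -241.7  260.6] [-1.7998e+02  3.0000e-02  1.9620e+01] shift [ 8.640e+01 -4.408e+02 -2.000e-01] rot [-0.02  0.03 -0.28] q [-22.  26.  71.  -0.  83.  48.] grip 48.0 F [ 0.2 -0.  -1.4]
```

Request:
hand_motion(offsets=[[4, -20, 0, 0, 0, 0], [7, -36, 0, 0, 0, 0], [7, -36, 0, 0, 0, 0], [7, -36, 0, 0, 0, 0], [7, -36, 0, 0, 0, 0], [7, -36, 0, 0, 0, 0], [7, -36, 0, 0, 0, 0], [7, -36, 0, 0, 0, 0]])

```text
time_s: 7.55
ee_pos: [585.5, 34.6, 261.2]
ee_rot: [-180.0, -0.0, 19.7]
force: [1.0, 0.8, -0.2]
gripper_width: 48.0
gripper_force: 30.0
```

Request:
hand_motion(offsets=[[7, -36, 0, 0, 0, 0], [7, -36, 0, 0, 0, 0], [7, -36, 0, 0, 0, 0], [7, -36, 0, 0, 0, 0], [5, -24, 0, 0, 0, -0.3], [0, 0, 0, 0, 0, 0], [0, 0, 0, 0, 0, 0], [0, 0, 0, 0, 0, 0]])

```text
time_s: 8.35
ee_pos: [560.7, 200.9, 261.0]
ee_rot: [180.0, 0.0, 20.0]
force: [0.8, 1.1, -1.5]
gripper_width: 48.0
gripper_force: 30.0
```

```bash
python3 go.py 561.6 202.5 201 19.9
```

```text
t 8.35 pos [560.7 200.9 261. ] [1.7997e+02 1.0000e-02 1.9970e+01] shift [ 1.4 -1.3 60. ] rot [0.03 0.01 0.07] q [19. 19. 82. -0. 79. 89.] grip 48.0 F [ 0.8  1.1 -1.5]
```

Request:
hand_motion(offsets=[[1, -1, 20, 0, 0, 0], [0.4, -0.3, 20, 0, 0, 0], [0, 0, 20, 0, 0, 0], [0, 0, 10, 0, 0, 0], [0, 0, 0, 0, 0, 0], [0, 0, 0, 0, 0, 0], [0, 0, 0, 0, 0, 0]])

```text
time_s: 9.05
ee_pos: [562.5, 203.2, 192.2]
ee_rot: [180.0, -0.1, 20.0]
force: [-0.6, -0.8, -1.7]
gripper_width: 47.9
gripper_force: 30.0
```

```bash
python3 - <<'E'
from h import *
t=env.grab_frame("top");s=env.grab_frame("scene");w=env.grab_frame("wrist")
np.savez("f2.npz",t=t,s=s,w=w)
a=np.hstack([crop(s,358,248,66,50,6),crop(t,148,203,66,50,6)])
b=cv2.resize(w,(400,300));a=cv2.resize(a,(792,300))
S=crop(s,358,245,66,50,12)
cv2.imwrite("pics/d1.png",S)
cv2.imwrite("pics/d2.png",np.hstack([crop(t,145,203,40,50,10),cv2.resize(w,(400,500))]))
E
python3 go.py 561.6 202.5 181 19.9
```

```text
t 9.2 pos [562.2 203.3 191.8] [ 1.7999e+02 -1.0000e-01  2.0020e+01] shift [-0.9  0.5 10.8] rot [ 0.01 -0.1   0.12] q [19. 21. 89. -0. 70. 89.] grip 47.9 F [-0.3  0.2 -0.9]
```

View pics/d1.png

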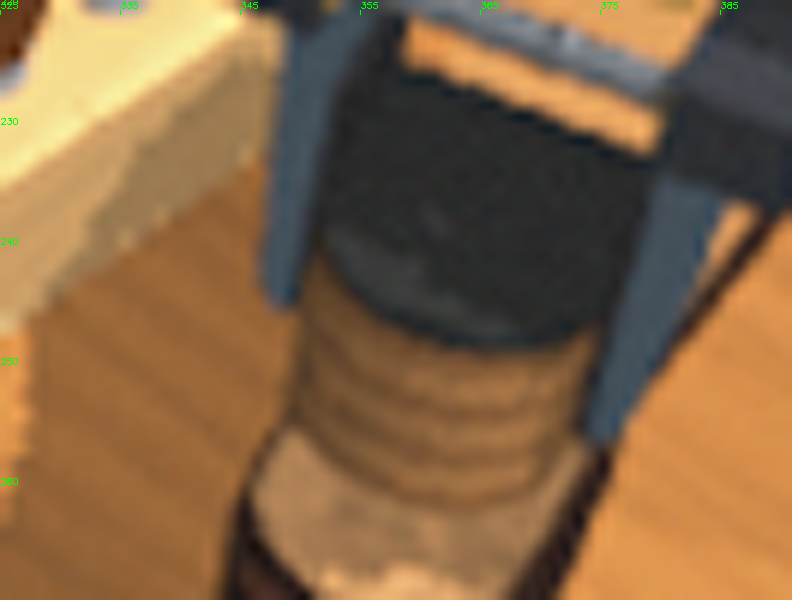

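View pics/d2.png

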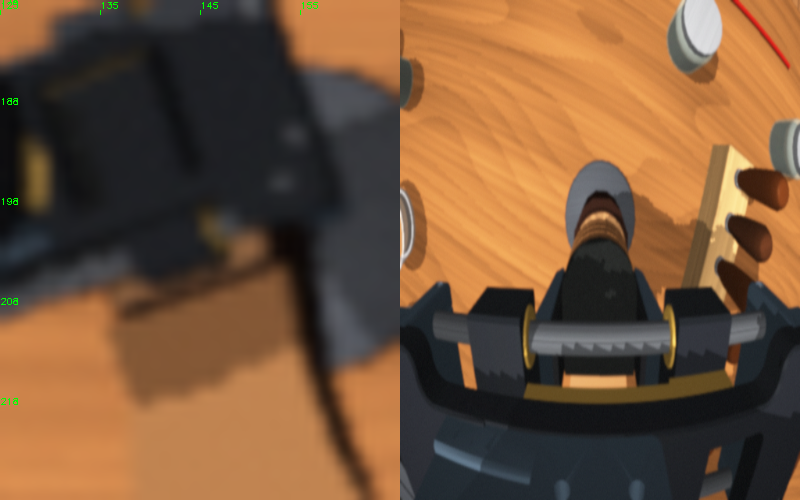

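The heel hangs about 30 mm above the seat, level and square to it. In the scene crop its underside arc passes (420,502) and its top front edge runs (460,85) to (640,150). Next I fit these against the seat in the same camera.

```bash
python3 - <<'E'
from pts import *
g=lambda L:np.array(L,float)/12+[325,220]-.46
und=g([(330,460),(370,485),(420,502),(470,508),(520,500),(550,485)])
fr=g([(460,85),(550,118),(640,150)])
rim=g([(365,295),(400,318),(440,338),(490,350),(540,348),(580,335)])
zu=env.state()["ee_pos"][2]-11
q0,r=fit([(ms,SS)],150,[569,205,3.49]);print("seat",q0.round(2),r)
yaw=np.radians(200)
def res(p,sel):
    c,s=np.cos(yaw),np.sin(yaw);r=[]
    for P,z in sel:
        W=np.c_[O@np.array([[c,s],[-s,c]])+p,np.full(len(O),z)]
        Q=np.array([proj(ms,w) for w in W]);D=Q[None]-P[:,None];k=(D**2).sum(2).argmin(1);r.append(D[range(len(k)),k].ravel())
    return np.concatenate(r)
for n,sel in (("under",[(und,zu)]),("under+front",[(und,zu),(fr,zu+45)]),("rim40",[(rim,zu+40)]),("rim45",[(rim,zu+45)]),("rim40+front",[(rim,zu+40),(fr,zu+45)])):
    f=least_squares(res,q0[:2],diff_step=1e-4,args=(sel,));d=f.x-q0[:2];c,s=np.cos(yaw),np.sin(yaw)
    print(n,f.x.round(1),"minus seat along/across",(c*d[0]+s*d[1]).round(1),(-s*d[0]+c*d[1]).round(1),"rms",np.sqrt((f.fun**2).mean()).round(2))
E
```

```text
seat [569.03 204.83   3.49] 0.2763048650397788
under [569.  205.4] minus seat along/across -0.1 -0.5 rms 0.17
under+front [570.  205.6] minus seat along/across -1.2 -0.4 rms 0.31
rim40 [568.8 205. ] minus seat along/across 0.1 -0.2 rms 0.21
rim45 [571.9 208.8] minus seat along/across -4.1 -2.7 rms 0.16
rim40+front [569.7 205.3] minus seat along/across -0.8 -0.2 rms 0.36
```

The heel is already within about 1 mm of the seat in the same view. I'm lowering it gently to about 10 mm above the seat.

Request:
hand_motion(offsets=[[-0.5, 0, 5, 0, 0, 0], [0, 0, 5, 0, 0, 0], [0, 0, 5, 0, 0, 0], [0, 0, 3, 0, 0, 0], [0, 0, 2, 0, 0, 0], [0, 0, 0, 0, 0, 0], [0, 0, 0, 0, 0, 0], [0, 0, 0, 0, 0, 0]])

```text
time_s: 10.0
ee_pos: [561.5, 203.1, 171.1]
ee_rot: [180.0, -0.0, 20.0]
force: [0.3, -0.4, -1.3]
gripper_width: 47.8
gripper_force: 30.0
```

```bash
python3 - <<'E'
from h import *
s=env.grab_frame("scene")
cv2.imwrite("pics/e1.png",crop(s,358,250,66,50,12))
E
python3 go.py 561.6 202.5 171 19.9
```

```text
t 10.05 pos [561.4 203.  171.1] [ 1.7999e+02 -3.0000e-02  2.0020e+01] shift [-0.   0.6  0.1] rot [ 0.01 -0.03  0.12] q [19. 22. 91. -0. 68. 89.] grip 47.8 F [ 0.9 -0.4 -0.7]
```

View pics/e1.png

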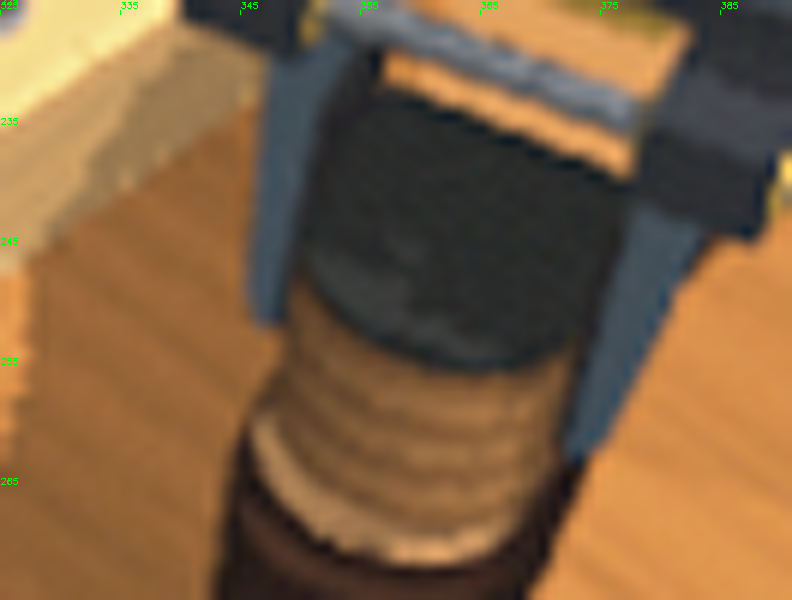

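The heel sits parallel over the seat, with a bare-cork strip still showing between its underside arc (y≈530) and the seat's back edge (y≈567), about 9–10 mm. I'm handing it in.

```bash
python3 -c "
from workcell import env
print(env.job_done())"
```

```text
the job is handed in; nothing more can be done
None
```

I handed the job in with the tall heel still gripped at 30 N, level and about 10 mm above the seat, within about 1 mm of lined up in the camera measurements; the hand-in gave no verdict.

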